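# Level the loaded tilt bin and hold its cover over the bolt holes

### The arm

A 7-joint arm with a two-finger parallel gripper is mounted at the origin on the work surface. World frame = base frame: x ahead of the robot, y to its left, z up, the work surface at z = 0. Lengths are in m, angles in rad, forces in N, time in s.
With the tool pointing down it reaches from about 0.4 to 0.85 m from the base axis. Payload 4.5 kg.
Tool frame: the origin (TCP) lies midway between the tips of the shut fingers; the grasp point (between the pads) lies 19 mm behind it; z points along the fingers, y is the line along which they close (so a half turn about z gives the same grasp; the last joint's range is limited). The gripper opens to 88 mm and grips with 3 to 60 N. Pads are 18 mm wide; open, the fingers measure 123 mm over their backs; the gripper's body (75 mm by 187 mm) begins 45 mm behind the grasp point.
Start: joints at [-1.141, 0.689, -0.195, 1.565, 0.157, 0.902, -0.215], TCP at [0.241, 0.577, 0.239] pointing down, gripper open.
Joint ranges: [-3.01, 3.01], [-0.46, 2.08], [-1.47, 1.51], [0.13, 2.56], [-1, 4.14], [0.04, 2.09], [-2.66, 2.66]. Speed limits (rad/s): [2.57, 2.57, 3.14, 3.14, 3.14, 3.14, 3.14].

### API

Orientations are given as a unit quaternion [x, y, z, w].
In Python, from plant import r gives the robot as it stands. The module is installed in compiled form; this text tells all that it offers.
- The arm moves only by the tool step_arm, never from a script. Its argument "series" is a list of rows, each a list of 7 numbers: the shift along the world's x, y, z in mm, then the turn, a rotation vector about the world's x, y, z in rad, then the closure, from 0 (fully open) to 1 (shut). A call has 1 to 20 rows; each row shifts and turns the commanded pose from where the row before left it; what a row does not reach is not made up. A row lasts 1/10 s, in which the tool goes at most 50 mm and 8.59 degrees, less where a joint would pass 70% of its speed; a pose out of reach is approached as far as the arm can. A call is refused whole if a number of a shift passes 50 or a number of a turn 0.15, either way. A call with a gripper value outside its range is refused whole. The fingers move at their own pace and stop on an object; "force" is the grip in N (left out, the last holds). Time passes only in rows, so rows that do not move let the fingers close. It gives the time, the measured TCP pose, the force, the opening and the grip force at its end, in the units of the state.
- r.get_state(): the state, without advancing time (a new reading comes with each control period).
- r.snapshot(name): name is "scene" or "top" or "wrist"; returns (picture, depth): 384x512x3 uint8, blue, green, red; 384x512 float32, m along the optical axis (not along the pixel's ray), 0 where there is no reading.
- r.get_calibration(name): a dict with "intrinsics" (3x3 intrinsics, pixels), "pose" (4x4, takes a point from camera to world coordinates). Camera axes: x right, y up, looking along -z (the intrinsics and any distortion apply to the point x, -y, -z); pixel columns grow to the right and rows downward; lengths in m; the calibration is good to about 2 mm. A picture is of the moment at which its call begins: read the wrist's pose just before it. get_calibration takes no time and is no camera call; for the wrist camera it gives the pose at the moment of the call.
- r.finish_job(): hands the job in; it is judged then, once.
The state is a dict: "clock": time; "q": joint angles; "qd": joint speeds; "joint_torque": joint torques, N m; "tool_pos": TCP position; "eef_rot": TCP orientation; "contact_force": force on the tool from outside, world axes, zero at the start; "moment": the same for the moment, N m; "opening": opening from 0.0 (shut) to 1.0 (fully open); "finger_force": force on a finger pad.
Only numpy, scipy, OpenCV 4.12 (cv2) and the standard library are available. Lean on these libraries where they do the work, as an engineer would, in place of code of your own. Each camera call takes 0.05 s, during which the arm holds its last target. There are 200 camera calls.

### The job

The steel scrap bin is loaded and still tipped forward on its pivot pins: first swing it fully level, then pick up the blue cover plate by its black handle and hold it level, hovering about 20 mm above the bin's rim without touching it, lined up so that all four threaded holes of the rim show through the four holes of the plate, ready for a colleague to start the bolts. Either way round is fine. Finish still holding the plate there, steady in the gripper, and leave the other things on the cart where they are.

Things in the scene. Friction and masses are not known exactly. Their poses are not given: they have to be found in the camera images.
- cradle: Fixed grey stand that carries the bin on two pivot pins. Origin: centre of its underside, on the cart top (z = 0). Base plate 170 x 220 x 12 mm, two posts up to z 130 mm at y +-98 mm (45 mm long in x, 10 mm thick). The bin's pivot axis runs along the stand's y at 110 mm above the origin. Its x axis is within 0.3 rad of the robot's.
- bin (a joint): Tilt of the steel bin about the pivot axis (rad): 0 = level, resting on its stop; positive = mouth tipped towards the stand's -x side (towards the robot), so its rear (+x) flange stands high and its front one low; range 0 to 0.7. Friction (about 0.35 N m; some 5 N at the rear flange) keeps it where it is left: press the rear flange down until it reads 0. It cannot go past level.
- bin_rim (a point): Centre of the bin's mouth, level with the rim's top face: 40 mm above the pivot axis when level (150 mm above the cart top); moves and turns with the bin. The open steel bin is 134 x 150 mm, 100 mm deep, with a 34 x 6 mm flange along its front and rear (-x, +x) edges: rim 200 (x) x 150 (y) mm. Pale green sprue fills its lower half.
- push_spot (a point): Point on top of the bin's rear flange, midway between its two holes: 88 mm along +x from bin_rim, 12 mm inside the flange's outer edge; a place to press. It moves with the bin.
- bin_hole_a (a point): Mouth of a threaded hole (10 mm, black inside) in the bin's rim, at x +83, y +55 mm from bin_rim. The four holes are at x +-83, y +-55 mm.
- bin_hole_b (a point): Mouth of the threaded hole at the diagonal corner, at x -83, y -55 mm from bin_rim.
- plate: Loose blue cover plate, 200 (x) x 150 (y) x 5 mm, about 0.45 kg, flat on the cart top, its x within 0.6 rad of the robot's. Origin: centre of its underside. Four 20 mm through holes at x +-83, y +-55 mm, the bin's pattern. Black bar handle over its centre along its x: 100 mm long, 14 mm wide, from 35 to 51 mm above the plate's underside, on two 12 mm posts at x +-42 mm.
- plate_handle (a point): Middle of the handle bar, 43 mm above the plate's underside; axes as the plate's.
- plate_hole_a (a point): Plate hole at x +83, y +55 mm, at the plate's underside.
- plate_hole_b (a point): Plate hole at x -83, y -55 mm, at the plate's underside.
- wheel: Bystander: black nylon castor wheel lying flat, 80 mm across, 30 mm high. Origin: centre of underside.
- bushing: Bystander: white PTFE bushing standing on end, 44 mm across, 35 mm high. Origin: centre of underside.
- funnel: Bystander: yellow polypropylene funnel standing mouth down, 110 mm across, 105 mm high. Origin: centre of underside.
- sprue: Bystander: pale green sprue cluster, 150 x 76 mm, 49 mm high. Origin: centre of underside.
- mallet: Bystander: mallet with steel head and rubber faces, lying along its x, 290 mm long, head (+x end) 88 mm wide and 44 mm high. Origin: on the underside, near mid length.
- bolt_tray: Bystander: small red tray with bolts, 100 x 80 x 35 mm. Origin: centre of underside.
Mind the look-alikes: they are no part of the job. What is shaped like the plate but green is not meant.

How it is judged:
On the way, in this order (a step that is already met when the one before it is completed fails the run):
1. the bin is swung level while the plate still lies on the cart top (value of joint bin below 0.05 rad and height (world z) of plate below 0.02 m), for 0.2 s.
2. the plate is lifted in the gripper, the bin still level (value of joint bin below 0.05 rad and height (world z) of plate above 0.06 m and contact force between the fingers and plate above 1 N), for 0.2 s.
At the end, for the whole second after the job is handed in: The bin is level (within 0.05 rad); the plate is held in the fingers, level within 0.09 rad and steady (below 20 mm/s), its underside 6 to 40 mm above the rim, not touching the bin or stand, each of two diagonal plate holes within 6 mm horizontally of its threaded hole (either way round) (value of joint bin below 0.05 rad and ((horizontal distance between plate_hole_a and bin_hole_a below 0.006 m and horizontal distance between plate_hole_b and bin_hole_b below 0.006 m) or (horizontal distance between plate_hole_a and bin_hole_b below 0.006 m and horizontal distance between plate_hole_b and bin_hole_a below 0.006 m)) and z of plate in the frame of bin_rim between 0.006 and 0.04 m and angle between plate's own z axis and vertical below 0.09 rad and contact force between plate and cradle below 0.2 N and contact force between the fingers and plate above 1 N and linear speed of plate below 0.02 m/s); the arm keeps its last pose, push and grip.
It fails at once if a bystander is shifted by more than 30 mm (distance of any of wheel, bushing, funnel, sprue, mallet, bolt_tray from where it was at the start of the episode above 0.03 m).
It also fails if it takes over 54 s, if anything falls off the work surface, if the arm or the gripper's body presses on something with over 40 N, if the wrist force passes 120 N, or if a joint passes its speed limit or range.

## Working session

There is one attempt and no reset: what is moved stays moved. The work goes in short steps, Python scripts to look and compute and a tool call to move; the robot and the scene stay as the last step left them, time stands still between calls to the robot, and variables do not carry over. Pictures are saved under pics/ and viewed, at most 10 in all, crops included, and the job is handed in when it is done.

Besides the shell and the picture viewer there is one more tool, called as name(argument=value, ...) on one line, values as JSON. step_arm: Moves the arm, as the interface text tells. Its arguments: {"type":"object","properties":{"series":{"type":"array"},"force":{"type":"number"}},"required":["series"]}

```bash
mkdir -p pics
cat > h.py <<'E'
import numpy as np, cv2
from plant import r
def snap(n):
    c=r.get_calibration(n); p,d=r.snapshot(n); return p,d,np.array(c["intrinsics"]),np.array(c["pose"])
def cloud(d,K,T):
    v,u=np.mgrid[:d.shape[0],:d.shape[1]]
    P=np.stack([(u-K[0,2])/K[0,0]*d,-(v-K[1,2])/K[1,1]*d,-d],-1)
    return P@T[:3,:3].T+T[:3,3]
def ray(px,K,T,z):
    px=np.atleast_2d(px).astype(float)
    D=np.stack([(px[:,0]-K[0,2])/K[0,0],-(px[:,1]-K[1,2])/K[1,1],-np.ones(len(px))],-1)@T[:3,:3].T
    return T[:3,3]+D*((z-T[2,3])/D[:,2])[:,None]
E
python3 - <<'E'
from h import *
ims=[]
for n in("scene","top"):
    p,d,K,T=snap(n); np.savez(n,p=p,d=d,K=K,T=T); print(n,K.round(1).tolist(),T.round(3).tolist(),r.get_calibration(n).keys())
    cv2.imwrite(f"pics/{n}0.png",p)
s=r.get_state(); print({k:np.round(v,3).tolist() for k,v in s.items()})
E
```

```text
scene [[426.7, 0.0, 260.4], [0.0, 426.7, 185.6], [0.0, 0.0, 1.0]] [[0.787, -0.421, 0.451, 1.071], [0.617, 0.544, -0.568, -0.76], [-0.007, 0.726, 0.688, 1.028], [0.0, 0.0, 0.0, 1.0]] dict_keys(['intrinsics', 'pose'])
top [[478.1, 0.0, 255.1], [0.0, 478.1, 206.2], [0.0, 0.0, 1.0]] [[-0.007, 0.992, -0.129, 0.251], [-1.0, -0.008, -0.002, 0.008], [-0.003, 0.129, 0.992, 1.721], [0.0, 0.0, 0.0, 1.0]] dict_keys(['intrinsics', 'pose'])
{'clock': 0.1, 'q': [-1.141, 0.69, -0.195, 1.566, 0.157, 0.903, -0.215], 'qd': [-0.001, -0.002, -0.0, -0.002, 0.001, -0.001, -0.003], 'joint_torque': [-0.003, -52.85, -1.271, -15.384, -0.053, 0.002, 0.0], 'tool_pos': [0.241, 0.576, 0.238], 'eef_rot': [0.197, 0.98, -0.001, -0.0], 'contact_force': [0.444, 0.17, -0.167], 'moment': [-0.018, 0.014, -0.014], 'finger_force': 0.0, 'opening': 0.999}
```

View pics/scene0.png

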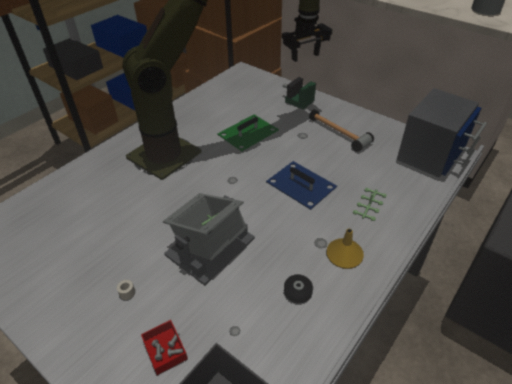

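View pics/top0.png

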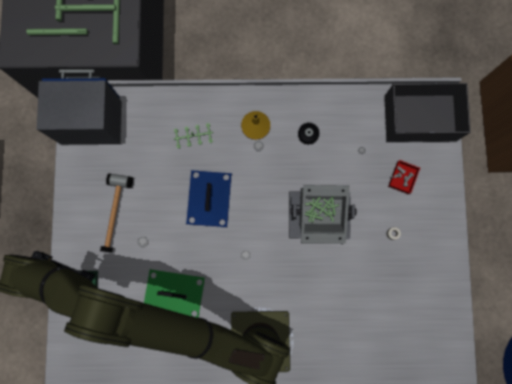

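The top view shows the blue plate at about (209,199), the handle along image-vertical (world x), and the bin in its stand at about (325,213). The green look-alike is at (174,292).

Run:
```python
from h import *
z=np.load("top.npz"); p,d,K,T=[z[k] for k in "pdKT"]
C=cloud(d,K,T)
hsv=cv2.cvtColor(p,cv2.COLOR_BGR2HSV)
m=((hsv[...,0]>105)&(hsv[...,0]<130)&(hsv[...,1]>120)&(hsv[...,2]>40)).astype(np.uint8); m[:,:170]=0;m[:,250:]=0;m[:150]=0;m[250:]=0
cs,_=cv2.findContours(m,0,1); c=max(cs,key=cv2.contourArea)
W=ray(c[:,0],K,T,.005)[:,:2].astype(np.float32)
R=cv2.minAreaRect(W); print("plate",R,"box",cv2.boxPoints(R).round(3).tolist())
g=C[...,2][180:220,190:230]; print("plate z med",np.median(g))
H=(C[...,2]>.03)&(C[...,2]<.07); H[:, :185]=0;H[:,235:]=0;H[:165]=0;H[235:]=0
print("handle",cv2.minAreaRect(C[H][:,:2].astype(np.float32)),H.sum(),np.median(C[H][:,2]))
# bin
z2=np.load("scene.npz"); C2=cloud(z2["d"],z2["K"],z2["T"])
for n,c in(("top",C),("scene",C2)):
    Q=c.reshape(-1,3); Q=Q[(abs(Q[:,0]-.5)<.2)&(abs(Q[:,1]+.15)<.2)]
    S=Q[Q[:,2]>.08]; print(n,S.min(0).round(3),S.max(0).round(3),len(S))
    B=Q[(Q[:,2]>.006)&(Q[:,2]<.02)]; print(" base",cv2.minAreaRect(B[:,:2].astype(np.float32)),np.median(B[:,2]))
crop=cv2.resize(p[175:250,280:365],None,fx=4.5,fy=4.5,interpolation=cv2.INTER_CUBIC)
q=z2["p"][185:285,155:260]; q=cv2.resize(q,None,fx=3.4,fy=3.4,interpolation=cv2.INTER_CUBIC)
h=max(crop.shape[0],q.shape[0]); f=lambda a:cv2.copyMakeBorder(a,0,h-a.shape[0],0,0,0)
cv2.imwrite("pics/bin.png",cv2.convertScaleAbs(np.hstack([f(crop),f(q)]),alpha=1.6))
```

```text
plate ((0.5058362483978271, 0.18112632632255554), (0.14326003193855286, 0.19384190440177917), 85.64834594726562) box [[0.40400001406669617, 0.11699999868869781], [0.597000002861023, 0.10199999809265137], [0.6079999804496765, 0.24500000476837158], [0.41499999165534973, 0.25999999046325684]]
plate z med 0.005715496739650661
handle ((0.5052945017814636, 0.18006019294261932), (0.015671851113438606, 0.09883115440607071), 85.50870513916016) 123 0.05100616233382027
top [ 0.334 -0.33   0.08 ] [ 0.527 -0.108  0.196] 1990
 base ((0.5008276700973511, -0.15070994198322296), (0.3987950384616852, 0.3990696668624878), 89.74656677246094) 0.00822633496829095
scene [ 0.332 -0.33   0.08 ] [ 0.53  -0.105  0.192] 3357
 base ((0.5010613203048706, -0.15167734026908875), (0.3970196545124054, 0.3953903615474701), 89.25362396240234) 0.012739351515796304
```

View pics/bin.png

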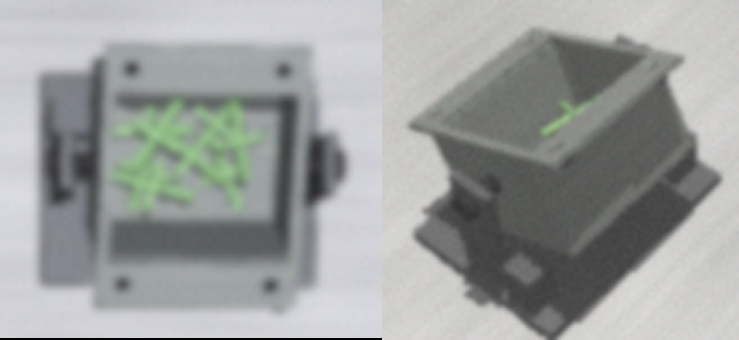

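The crop shows the four rim holes at crop pixels (132,70), (284,70), (122,284), (270,285), at 4.5x from origin (280,175). The rear flange is the upper one.

Run:
```python
from h import *
z=np.load("top.npz"); p,d,K,T=[z[k] for k in "pdKT"]
C=cloud(d,K,T)
px=np.array([[132,70],[284,70],[122,284],[270,285]])/4.5+[280,175]-.4
P=[]
for u,v in px:
    u0,v0=int(round(u)),int(round(v)); w=C[v0-2:v0+3,u0-2:u0+3].reshape(-1,3)
    zz=np.median(w[:,2]); P.append(ray([u,v],K,T,zz)[0])
P=np.array(P); print(P.round(4).tolist())
# order: rear +y, rear -y, front +y, front -y
c=P.mean(0); ex=(P[0]+P[1]-P[2]-P[3])/2; ey=(P[0]+P[2]-P[1]-P[3])/2
th=np.arctan2(ex[2],np.hypot(*ex[:2])); yaw=np.arctan2(-ey[0],ey[1]); yx=np.arctan2(ex[1],ex[0])
print("c",c,"len",np.linalg.norm(ex),np.linalg.norm(ey),"tilt",th,"yaw",yaw,yx)
y=yx; u=np.array([np.cos(y),np.sin(y)])
print("pivot xy",c[:2]+u*.04*np.sin(th),"pivot z",c[2]-.04*np.cos(th)); print("push",c+ex/np.linalg.norm(ex)*.088)
```

```text
[[0.5037, -0.1641, 0.1816], [0.5031, -0.2744, 0.18], [0.3531, -0.1608, 0.1122], [0.3516, -0.2715, 0.1115]]
c [ 0.42788624 -0.21769966  0.14629602] len 0.16604574991373253 0.11051250417530645 tilt 0.42804074654698343 yaw -0.009579121843931976 -0.020484021150164154
pivot xy [ 0.44448632 -0.21803974] pivot z 0.10990478583734249
push [ 0.50793015 -0.21933951  0.18282386]
```

step_arm(series=[[26, -35, 0, 0, 0, 0.04, 1], [26, -35, 0, 0, 0, 0.04, 1], [26, -35, 0, 0, 0, 0.04, 1], [26, -35, 0, 0, 0, 0.04, 1], [26, -35, 0, 0, 0, 0.04, 1], [26, -35, 0, 0, 0, 0.04, 1], [26, -35, 0, 0, 0, 0.04, 1], [26, -35, 0, 0, 0, 0.04, 1], [5, -43, 0, 0, 0, 0, 1], [5, -43, 0, 0, 0, 0, 1], [5, -43, 0, 0, 0, 0, 1], [5, -43, 0, 0, 0, 0, 1], [5, -43, 0, 0, 0, 0, 1], [5, -43, 0, 0, 0, 0, 1], [5, -43, 0, 0, 0, 0, 1], [5, -43, 0, 0, 0, 0, 1], [5, -43, 0, 0, 0, 0, 1], [5, -43, 0, 0, 0, 0, 1], [5, -43, 0, 0, 0, 0, 1], [5, -43, 0, 0, 0, 0, 1]])

```text
clock: 2.1
tool_pos: [0.5086, -0.2211, 0.2385]
eef_rot: [0.038, 0.999, 0.0, -0.0]
contact_force: [1.9, 0.7, -0.3]
opening: 0.001
finger_force: 0.0
```

step_arm(series=[[0, 0, -20, 0, 0, 0, 1], [0, 0, -20, 0, 0, 0, 1], [1, 0, -8, 0, 0, 0, 1], [1, 0, -8, 0, 0, 0, 1], [3, 0, -4, 0, 0, 0, 1], [3, 0, -4, 0, 0, 0, 1], [3, 0, -4, 0, 0, 0, 1], [3, 0, -4, 0, 0, 0, 1], [3, 0, -4, 0, 0, 0, 1], [2, 0, -4, 0, 0, 0, 1], [2, 0, -4, 0, 0, 0, 1]])

```text
clock: 3.2
tool_pos: [0.5314, -0.2196, 0.155]
eef_rot: [0.038, 0.999, -0.0, 0.001]
contact_force: [2.5, -1.2, 4.3]
opening: 0.008
finger_force: 2.5
```

step_arm(series=[[1, 0, -2, 0, 0, 0, 1], [0, 0, -2, 0, 0, 0, 1], [0, 0, -2, 0, 0, 0, 1], [0, 0, -2, 0, 0, 0, 1], [0, 0, 0, 0, 0, 0, 1]])

```text
clock: 3.7
tool_pos: [0.5326, -0.2194, 0.1503]
eef_rot: [0.038, 0.999, -0.001, 0.002]
contact_force: [-3.0, -0.3, 28.8]
opening: 0.004
finger_force: 14.5
```

step_arm(series=[[0, 0, 30, 0, 0, 0, 0.5], [0, 0, 40, 0, 0, 0, 0], [-3, 44, 20, 0, 0, 0, 0], [-3, 44, 0, 0, 0, 0, 0], [-3, 44, 0, 0, 0, 0, 0], [-3, 44, 0, 0, 0, 0, 0], [-3, 44, 0, 0, 0, 0, 0], [-3, 44, 0, 0, 0, 0, 0], [-3, 44, 0, 0, 0, 0, 0], [-3, 44, 0, 0, 0, 0, 0], [-3, 44, 0, 0, 0, 0, 0], [0, 0, 0, 0, 0, 0, 0]])

```text
clock: 4.9
tool_pos: [0.5006, 0.1846, 0.2361]
eef_rot: [0.032, 0.999, 0.002, -0.002]
contact_force: [-0.5, -0.9, 0.9]
opening: 1.001
finger_force: 0.0
```

Run:
```python
from h import *
p,d,K,T=snap("wrist"); np.savez("w1",p=p,d=d,K=K,T=T)
t=snap("top"); np.savez("top1",p=t[0],d=t[1],K=t[2],T=t[3])
s=r.get_state(); print(s["tool_pos"],s["eef_rot"],s["contact_force"]); print(T.round(3).tolist(),K.round(1).tolist())
C=cloud(t[1],t[2],t[3]); B=C[185:245,290:355].reshape(-1,3); B=B[B[:,2]>.135]; print("bin top",B.min(0),B.max(0),len(B)); 
q=cv2.resize(t[0][170:250,280:370],None,fx=4.5,fy=4.5,interpolation=cv2.INTER_CUBIC); q=cv2.convertScaleAbs(q,alpha=1.5)
o=np.zeros((384,512+q.shape[1]-120,3),np.uint8); o=np.zeros((384,917,3),np.uint8); o[:,:512]=p; o[:360,512:]=q
cv2.imwrite("pics/w1.png",cv2.resize(o,(800,335)))
```

```text
[0.50194338 0.1770225  0.23564508] [ 3.63585796e-02  9.99336364e-01 -9.82303381e-04 -1.97980749e-03] [ 0.25238286 -1.4203087   0.06447855]
[[0.064, -0.959, -0.278, 0.428], [0.998, 0.063, 0.012, 0.19], [0.005, -0.278, 0.961, 0.382], [0.0, 0.0, 0.0, 1.0]] [[306.1, 0.0, 257.7], [0.0, 306.1, 195.8], [0.0, 0.0, 1.0]]
bin top [ 0.25129592 -0.31862684  0.13523523] [0.52854954 0.00796235 1.72095078] 1067
```

View pics/w1.png

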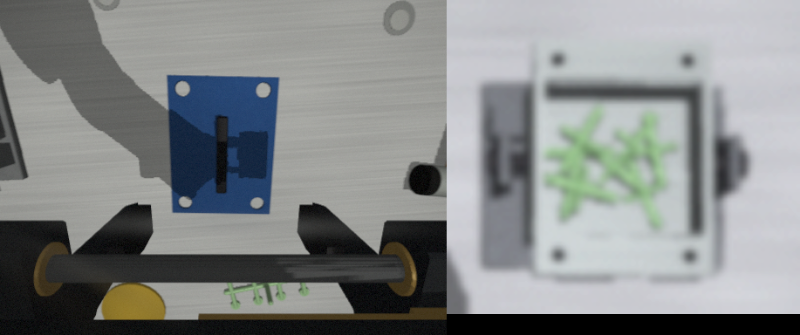

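The bin now looks level, and the wrist view shows the four plate holes and the handle clearly. I'll take one close wrist look at the bin's holes before grasping.

step_arm(series=[[-5, -40, 2, 0, 0, 0, 0], [-5, -40, 2, 0, 0, 0, 0], [-5, -40, 2, 0, 0, 0, 0], [-5, -40, 2, 0, 0, 0, 0], [-5, -40, 2, 0, 0, 0, 0], [-5, -40, 2, 0, 0, 0, 0], [-5, -40, 2, 0, 0, 0, 0], [-5, -40, 2, 0, 0, 0, 0], [-5, -40, 2, 0, 0, 0, 0], [-5, -40, 2, 0, 0, 0, 0], [0, 0, 0, 0, 0, 0, 0], [0, 0, 0, 0, 0, 0, 0], [0, 0, 0, 0, 0, 0, 0]])

```text
clock: 6.3
tool_pos: [0.4529, -0.2228, 0.2564]
eef_rot: [0.038, 0.999, 0.0, -0.001]
contact_force: [-0.3, 0.1, -0.5]
opening: 1.004
finger_force: 0.0
```

```bash
cat > m.py <<'E'
from h import *
def holes_plate(p,K,T,z):
    hsv=cv2.cvtColor(p,cv2.COLOR_BGR2HSV)
    m=((hsv[...,0]>100)&(hsv[...,0]<135)&(hsv[...,1]>100)).astype(np.uint8)
    cs,h=cv2.findContours(m,cv2.RETR_CCOMP,cv2.CHAIN_APPROX_NONE)
    i=max(range(len(cs)),key=lambda i:cv2.contourArea(cs[i])); out=[]
    for j in range(len(cs)):
        if h[0][j][3]==i and cv2.contourArea(cs[j])>8: out.append((cv2.contourArea(cs[j]),*cv2.minEnclosingCircle(cs[j])[0]))
    return np.array(out)
E
python3 - <<'E'
from m import *
z=np.load("w1.npz"); p,d,K,T=[z[k] for k in "pdKT"]
H=holes_plate(p,K,T,.005); print(np.c_[H,ray(H[:,1:],K,T,.004)[:,:2]].round(4).tolist())
p,d,K,T=snap("wrist"); np.savez("w2",p=p,d=d,K=K,T=T); s=r.get_state(); print(s["tool_pos"],s["eef_rot"])
C=cloud(d,K,T); S=C[abs(C[...,2]-.15)<.012]; print(len(S))
S=S[(S[:,0]>.3)]; A=np.c_[S[:,:2],np.ones(len(S))]; print("plane",np.linalg.lstsq(A,S[:,2],rcond=None)[0],S.min(0),S.max(0))
g=cv2.cvtColor(p,cv2.COLOR_BGR2GRAY)
rim=(abs(C[...,2]-.15)<.02).astype(np.uint8)*255; rim=cv2.morphologyEx(rim,cv2.MORPH_CLOSE,np.ones((7,7)))
m=((g<55)&(rim>0)).astype(np.uint8)
n,l,st,ce=cv2.connectedComponentsWithStats(m)
for i in range(1,n):
    if 15<st[i,4]<600: print(st[i].tolist(),ce[i].round(1),ray(ce[i],K,T,.149)[0,:2].round(4))
cv2.imwrite("pics/w2.png",p)
E
```

```text
[[196.0, 294.3529, 233.0, 0.5921, 0.2303], [193.0, 212.0, 231.0, 0.582, 0.1212], [1012.5, 253.5, 176.6124, 0.5119, 0.1811], [282.5, 301.3711, 102.933, 0.4267, 0.2436], [288.0, 208.9118, 101.0882, 0.4177, 0.1348]]
[ 0.45334237 -0.22228829  0.25650035] [ 3.72685813e-02  9.99304979e-01  4.47950469e-04 -6.40697628e-04]
19365
plane [-0.00398294  0.0009019   0.15041084] [ 0.34064866 -0.2928364   0.13802179] [ 0.54366844 -0.13878643  0.15191627]
[324, 68, 11, 12, 108] [328.8  73.7] [ 0.3602 -0.1593]
[182, 76, 12, 13, 121] [187.9  82.2] [ 0.3582 -0.2685]
[324, 263, 8, 5, 30] [327.1 265. ] [ 0.525  -0.1626]
[205, 268, 9, 6, 43] [209.3 270.8] [ 0.5226 -0.2716]
```

View pics/w2.png

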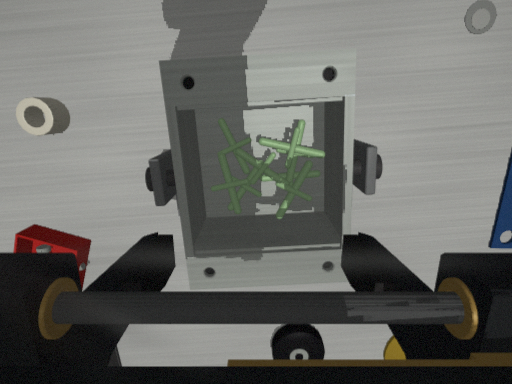

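The wrist view confirms the bin is level. It gives rim holes at pixels (329,74), (188,82), (327,265) and (209,271), so the rim centre is about (0.4415, -0.2155) with yaw -0.02. The plate is at about (0.505, 0.1815) with yaw -0.08, which already matches the tool.

step_arm(series=[[5, 40, 0, 0, 0, 0, 0], [5, 40, 0, 0, 0, 0, 0], [5, 40, 0, 0, 0, 0, 0], [5, 40, 0, 0, 0, 0, 0], [5, 40, 0, 0, 0, 0, 0], [5, 40, 0, 0, 0, 0, 0], [5, 40, 0, 0, 0, 0, 0], [5, 40, 0, 0, 0, 0, 0], [5, 41, 0, 0, 0, 0, 0], [6, 42, 0, 0, 0, 0, 0], [0, 0, -20, 0, 0, 0, 0], [0, 0, -40, 0, 0, 0, 0], [0, 0, -40, 0, 0, 0, 0], [0, 0, -40, 0, 0, 0, 0], [0, 0, -20, 0, 0, 0, 0], [0, 0, -10, 0, 0, 0, 0], [0, 0, 0, 0, 0, 0, 0]])

```text
clock: 8.05
tool_pos: [0.5038, 0.1804, 0.0859]
eef_rot: [0.037, 0.999, -0.0, -0.001]
contact_force: [-0.4, -0.0, 0.7]
opening: 0.999
finger_force: 0.0
```

step_arm(series=[[1, 1, -20, 0, 0, 0, 0], [0, 0, -20, 0, 0, 0, 0], [0, 0, -15, 0, 0, 0, 0], [0, 0, -7, 0, 0, 0, 0], [0, 0, 0, 0, 0, 0, 0], [0, 0, 0, 0, 0, 0, 0.5], [0, 0, 0, 0, 0, 0, 1], [0, 0, 0, 0, 0, 0, 1], [0, 0, 0, 0, 0, 0, 1], [0, 0, 0, 0, 0, 0, 1], [0, 0, 0, 0, 0, 0, 1]], force=45)

```text
clock: 9.15
tool_pos: [0.506, 0.1807, 0.0248]
eef_rot: [0.038, 0.999, 0.0, 0.0]
contact_force: [-0.2, -0.4, 0.0]
opening: 0.478
finger_force: 0.0
```

step_arm(series=[[0, 0, 0, 0, 0, 0, 1], [0, 0, 0, 0, 0, 0, 1], [0, 0, 0, 0, 0, 0, 1], [0, 0, 0, 0, 0, 0, 1], [0, 0, 0, 0, 0, 0, 1], [0, 0, 0, 0, 0, 0, 1], [0, 0, 0, 0, 0, 0, 1]])

```text
clock: 9.85
tool_pos: [0.506, 0.1811, 0.0247]
eef_rot: [0.038, 0.999, 0.0, 0.0]
contact_force: [-0.0, 1.7, -1.8]
opening: 0.146
finger_force: 45.0
```

step_arm(series=[[0, 0, 10, 0, 0, 0, 1], [0, 0, 20, 0, 0, 0, 1], [0, 0, 30, 0, 0, 0, 1], [0, 0, 40, 0, 0, 0, 1], [0, 0, 40, 0, 0, 0, 1], [0, 0, 40, 0, 0, 0, 1], [0, 0, 30, 0, 0, 0, 1], [0, 0, 10, 0, 0, 0, 1], [0, 0, 0, 0, 0, 0, 1], [0, 0, 0, 0, 0, 0, 1], [0, 0, 0, 0, 0, 0, 1]])

```text
clock: 10.95
tool_pos: [0.5047, 0.1799, 0.2427]
eef_rot: [0.038, 0.999, -0.001, -0.002]
contact_force: [-0.3, 0.3, -5.5]
opening: 0.153
finger_force: 45.0
```

step_arm(series=[[-2, -12, 0, 0, 0, 0, 1], [-4, -24, 0, 0, 0, 0.005, 1], [-4, -26, 0, 0, 0, 0.005, 1], [-4, -28, 0, 0, 0, 0.005, 1], [-5, -28, 0, 0, 0, 0.005, 1], [-5, -28, 0, 0, 0, 0.005, 1], [-5, -28, 0, 0, 0, 0.005, 1], [-5, -28, 0, 0, 0, 0.005, 1], [-5, -28, 0, 0, 0, 0.005, 1], [-5, -28, 0, 0, 0, 0.005, 1], [-4, -28, 0, 0, 0, 0.005, 1], [-4, -28, 0, 0, 0, 0.005, 1], [-4, -28, 0, 0, 0, 0.005, 1], [-4, -28, 0, 0, 0, 0, 1], [-2, -20, 0, 0, 0, 0, 1], [0, -6, 0, 0, 0, 0, 1], [0, 0, 0, 0, 0, 0, 1], [0, 0, 0, 0, 0, 0, 1], [0, 0, 0, 0, 0, 0, 1]])

```text
clock: 12.85
tool_pos: [0.4442, -0.2137, 0.2447]
eef_rot: [0.007, 1.0, 0.0, -0.0]
contact_force: [-0.6, 0.3, -6.1]
opening: 0.15
finger_force: 45.0
```

Run:
```python
from m import *
s=r.get_state(); print(s["tool_pos"],s["eef_rot"],s["finger_force"])
zt=s["tool_pos"][2]-.024+.005
for n in("wrist","top","scene"):
    p,d,K,T=snap(n); cv2.imwrite(f"pics/{n}3.png",p); np.savez(n+"3",p=p,d=d,K=K,T=T)
    try:
        H=holes_plate(p,K,T,0); print(n,np.c_[H,ray(H[:,1:],K,T,zt)[:,:2]].round(4).tolist())
        hsv=cv2.cvtColor(p,cv2.COLOR_BGR2HSV); b=(hsv[...,0]>100)&(hsv[...,0]<135)&(hsv[...,1]>100)
        C=cloud(d,K,T); S=C[b&(abs(C[...,2]-zt)<.02)]; A=np.c_[S[:,:2]-S[:,:2].mean(0),np.ones(len(S))]
        print(" plane",len(S),np.linalg.lstsq(A,S[:,2],rcond=None)[0],"expect",zt)
    except Exception as e: print(n,e)
o=np.hstack([cv2.imread("pics/wrist3.png"),cv2.resize(cv2.imread("pics/top3.png")[155:255,270:380],None,fx=3.84,fy=3.84,interpolation=cv2.INTER_CUBIC)])
cv2.imwrite("pics/c3.png",cv2.resize(o,None,fx=.85,fy=.85))
```

```text
[ 0.4441966  -0.21366663  0.24471546] [ 6.58527315e-03  9.99978198e-01  4.86764460e-04 -2.93872642e-05] 44.99406315386295
wrist [[1265.5, 363.6533, 84.0401, 0.3611, -0.1577], [1257.5, 152.6383, 83.4839, 0.3596, -0.2643]]
 plane 51367 [0.00022652 0.00328441 0.2242947 ] expect 0.22571545747248717
top [[41.5, 309.5, 232.5, 0.3622, -0.158], [8.5, 328.0, 218.5, 0.4058, -0.2171]]
 plane 1170 [3.29299775e-05 7.28686232e-03 2.25529525e-01] expect 0.22571545747248717
scene [[40.5, 212.0, 220.5, 0.527, -0.2723], [53.0, 240.5, 196.5, 0.5287, -0.1628], [53.5, 168.0, 192.0, 0.3629, -0.2693]]
 plane 1934 [-1.29094472e-04  2.37875279e-03  2.26264503e-01] expect 0.22571545747248717
```

View pics/c3.png

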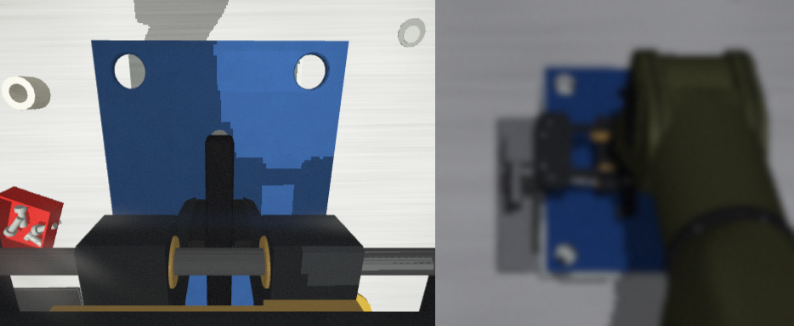

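The plate is level and has not slipped. Next I'll compute the rim centre in the same top camera with the bin level.

Run:
```python
from m import *
z=np.load("top1.npz"); p,K,T=z["p"],z["K"],z["T"]; g=cv2.cvtColor(p,cv2.COLOR_BGR2GRAY).astype(float)
P=[]
for u,v in [(308,185),(341,185),(308.3,234.7),(341.3,235.1)]:
    u0,v0=int(round(u)),int(round(v)); w=g[v0-3:v0+4,u0-3:u0+4]; W=np.clip(np.median(w)-8-w,0,None); yy,xx=np.mgrid[v0-3:v0+4,u0-3:u0+4]
    P.append(ray([(W*xx).sum()/W.sum(),(W*yy).sum()/W.sum()],K,T,.15)[0,:2])
P=np.array(P); print(P.round(4).tolist(),P.mean(0))
ex=P[0]+P[1]-P[2]-P[3]; ey=P[0]+P[2]-P[1]-P[3]; print(np.linalg.norm(ex)/2,np.linalg.norm(ey)/2,np.arctan2(ex[1],ex[0]),np.arctan2(-ey[0],ey[1]))
```

```text
[[0.5274, -0.1644], [0.5253, -0.2745], [0.3613, -0.1613], [0.3594, -0.2714]] [ 0.4433575  -0.21787755]
0.1660057026522433 0.11010979637347833 -0.01869227105833482 -0.018330625710303715
```

step_arm(series=[[-1, -2, -6, 0, 0, 0, 1], [-1, -1, -10, 0, 0, 0, 1], [0, 0, -10, 0, 0, 0, 1], [0, 0, -10, 0, 0, 0, 1], [0, 0, -7, 0, 0, 0, 1], [0, 0, -5, 0, 0, 0, 1], [0, 0, 0, 0, 0, 0, 1], [0, 0, 0, 0, 0, 0, 1], [0, 0, 0, 0, 0, 0, 1], [0, 0, 0, 0, 0, 0, 1]])

```text
clock: 14.0
tool_pos: [0.4422, -0.2184, 0.1971]
eef_rot: [0.008, 1.0, -0.0, 0.0]
contact_force: [-0.1, 0.1, -6.0]
opening: 0.151
finger_force: 45.0
```

Run:
```python
from m import *
s=r.get_state(); print(s["tool_pos"],s["eef_rot"],s["finger_force"],s["contact_force"])
zt=s["tool_pos"][2]-.024+.005
Z={}
for n in("wrist","top","scene"):
    p,d,K,T=snap(n); Z[n]=p; H=holes_plate(p,K,T,0); print(n,np.c_[H,ray(H[:,1:],K,T,zt)[:,:2]].round(4).tolist())
    C=cloud(d,K,T); hsv=cv2.cvtColor(p,cv2.COLOR_BGR2HSV); b=(hsv[...,0]>100)&(hsv[...,0]<135)&(hsv[...,1]>100)
    S=C[b&(abs(C[...,2]-zt)<.02)]; A=np.c_[S[:,:2]-S[:,:2].mean(0),np.ones(len(S))]; print(" plane",np.linalg.lstsq(A,S[:,2],rcond=None)[0].round(4),zt)
a=Z["wrist"][20:220,60:460]; b=cv2.resize(Z["scene"][165:255,150:260],None,fx=4,fy=4,interpolation=cv2.INTER_CUBIC); c=cv2.resize(Z["top"][165:250,290:360],None,fx=4,fy=4,interpolation=cv2.INTER_CUBIC)
o=np.zeros((570,800,3),np.uint8); o[:200,:400]=a; o[205:565,:440]=b; o[205:545,450:730]=c
cv2.imwrite("pics/c4.png",cv2.convertScaleAbs(o,alpha=1.3))
```

```text
[ 0.44220642 -0.21837056  0.19710119] [ 7.91326117e-03  9.99968607e-01 -1.14800623e-04  3.90051975e-04] 44.99394491314888 [-0.0632129   0.08544854 -5.99369149]
wrist [[1235.5, 364.5, 84.5, 0.3596, -0.1618], [1222.0, 152.7055, 83.5274, 0.3575, -0.2688]]
 plane [0.001  0.002  0.1767] 0.17810119159672355
top [[42.5, 309.5, 234.0, 0.3609, -0.1632]]
 plane [0.0025 0.0103 0.1787] 0.17810119159672355
scene [[40.5, 212.0, 233.5, 0.5254, -0.2766], [42.5, 239.5556, 209.0, 0.5256, -0.1661], [49.0, 168.5, 204.5, 0.3587, -0.2736]]
 plane [-0.0005  0.0065  0.1791] 0.17810119159672355
```

View pics/c4.png

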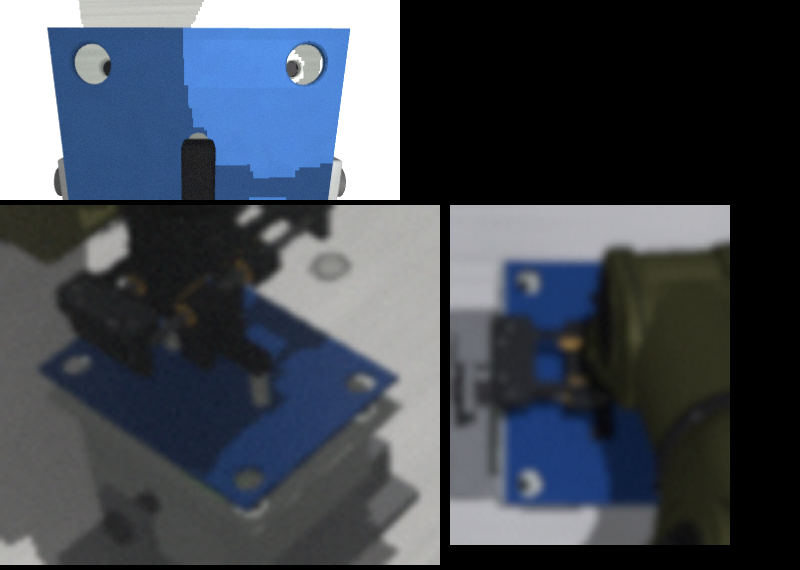

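The wrist view shows the threaded holes dark inside both front plate holes, at full-image pixels (167,88) and (353,87). Both cameras ask for about +1 mm in x and +1.5 mm in y.

step_arm(series=[[0.5, 1, -1, 0, 0, 0, 1], [0.5, 0.5, -1, 0, 0, 0, 1], [0, 0, 0, 0, 0, 0, 1], [0, 0, 0, 0, 0, 0, 1], [0, 0, 0, 0, 0, 0, 1], [0, 0, 0, 0, 0, 0, 1], [0, 0, 0, 0, 0, 0, 1], [0, 0, 0, 0, 0, 0, 1]])

```text
clock: 14.95
tool_pos: [0.4429, -0.2168, 0.1948]
eef_rot: [0.008, 1.0, 0.0, 0.0]
contact_force: [0.3, 0.2, -5.2]
opening: 0.154
finger_force: 45.0
```

Run:
```python
from m import *
s=r.get_state(); print(s["tool_pos"],s["eef_rot"],s["finger_force"],s["contact_force"])
zt=s["tool_pos"][2]-.02
p,d,K,T=snap("wrist"); H=holes_plate(p,K,T,0); print(ray(H[:,1:],K,T,zt)[:,:2].round(4).tolist(),ray(H[:,1:],K,T,zt)[:,:2].mean(0))
g=cv2.cvtColor(p,cv2.COLOR_BGR2GRAY)
for _,u,v in H:
    y,x=np.mgrid[:384,:512]; m=(np.hypot(x-u,y-v)<17)&(g<70); print(m.sum(),ray([x[m].mean(),y[m].mean()],K,T,.149)[0,:2].round(4))
p,d,K,T=snap("top"); H=holes_plate(p,K,T,0); print("top",ray(H[:,1:],K,T,zt)[:,:2].round(4).tolist())
```

```text
[ 0.44294847 -0.21681836  0.19476078] [7.92986259e-03 9.99968557e-01 3.47332771e-05 1.44847393e-05] 44.993832260370255 [ 0.29015725  0.23704196 -5.21176937]
[[0.3601, -0.16], [0.3581, -0.2676]] [ 0.3591011  -0.21376207]
106 [ 0.3598 -0.1588]
139 [ 0.3579 -0.2692]
top [[0.3614, -0.161], [0.4059, -0.221]]
```

```bash
python3 -c "
from plant import r
print(r.finish_job())"
```

```text
the job is handed in; nothing more can be done
None
```

I swung the bin level, lifted the blue plate by its handle and handed the job in at about 15 s: the plate is held level about 20 mm above the rim, and the two front holes I checked line up to within about 2 mm. The hand-in returned no verdict, and I did not measure the rear holes again after the last adjustment.

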